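# Show the red-banded vial to the bench camera with a hand mirror

## Task

Lift the hand mirror out of its stand and hold it by its handle, upright, over the ringed cross of the camera station, with the glass at the height of the camera's lens and turned so that the camera, which cannot see round its shield, sees the band of the red-banded vial in the middle of the mirror. Leave the three vials standing where they are. Finish while still holding the mirror still at that angle, touching nothing but your gripper.

Things in the scene. Friction and masses are not known exactly. Their poses are not given: they have to be found in the camera images.
- mirror_handle (a point): centre of the hand mirror's orange handle, where to grip: an upright square bar 16 x 16 mm, 70 mm tall, its sides square to x and y. z points up the handle, x the way the glass faces, y along the glass. Handle, stem and head share one axis. 120 mm above the mirror's lower edge, 87 mm above the glass's middle
- mirror_glass (a point): middle of the mirror's glass, a flat silvery square 58 x 58 mm on one side of a blue head 66 x 66 x 8 mm (other side plain blue). x is the normal, out of the reflecting side; y level along the glass; z up to the handle. It lies 5 mm in front (+x) of the handle's axis and 87 mm below the handle's centre
- mirror: the hand mirror, 155 mm tall, about 90 g; origin at the middle of its lower edge, on the handle's axis, axes as at the glass. At first it stands loosely upright in its stand and may lean 2 degrees or so
- stand: fixed black stand, foot 70 x 100 mm, 46 mm tall, with a slot 12 mm wide and 72 mm long (along its y), open at the top, floor 12 mm above the worktop; the mirror's head stands 34 mm deep in it and comes out straight up. Origin under its centre, z up
- station: fixed dark plate 90 x 330 mm, 6 mm thick, with a grey camera up to 111 mm high. Origin on the worktop under the ringed cross; camera toward -y, looking along +y at the space above the cross. A grey upright shield, 114 mm high, points at the cross, from 65 to 185 mm off it, 30 degrees round from the camera toward +x; it hides the vials from the camera
- cross (a point): middle of the ringed cross, a white disc 42 mm across with a black rim and a black cross, on the station's plate; 7 mm above the worktop. Axes as the station's.
- lens (a point): middle of the front of the camera's black lens, 85 mm above the worktop, 160 mm from the cross's vertical axis; the camera looks level toward that axis
- band_red (a point): centre of the red band (22 mm high) of the red-banded vial, on the vial's axis, 85 mm above its foot: the marker the camera shall see. Vials are loose, white, 28 mm across, 119 mm tall, black caps, 120 g, on the worktop 160 mm (within 10 mm) from the cross's vertical axis; which colour has which of the three places changes
- band_blue (a point): the same point of the blue-banded vial
- band_yellow (a point): the same point of the yellow-banded vial
- vial_red: red-banded vial, origin under its foot, z up
- vial_blue: blue-banded vial, origin under its foot, z up
- vial_yellow: yellow-banded vial, origin under its foot, z up

How it is judged:
By the outcome, as a careful person would: the job done as asked, in the order asked, and still so for the second after the job is handed in, while the arm keeps its last pose, push and grip.
It also fails if it takes over 35 s, if anything falls off the work surface, if the arm or the gripper's body presses on something with over 40 N, if the wrist force passes 120 N, or if a joint passes its speed limit or range.

## Robot

A 7-joint arm with a two-finger parallel gripper is mounted at the origin on a cart in front of the work surface, level with it; the furniture and walls round the work are solid. World frame = base frame: x ahead of the robot, y to its left, z up, the work surface at z = 0. Lengths are in m, angles in rad, forces in N, time in s.
With the tool pointing down it reaches from about 0.425 to 0.875 m from the base axis. Payload 8.4 kg.
Tool frame: the origin (TCP) lies between the finger pads; the fingertips stand 22 mm ahead of it and the grasp point (between the pads) lies 3 mm ahead of it; z points along the fingers, y is the direction in which the jaws open and shut (so a half turn about z gives the same grasp; the last joint's range is limited). The gripper opens to 87 mm and grips with 3 to 60 N. Pads are 19 mm wide; open, the fingers measure 117 mm over their backs; the gripper's body (75 mm by 190 mm) begins 51 mm behind the grasp point.
Start: joints at [-1.284, 0.333, 0.04, 1.465, -0.013, 1.343, -0.059], TCP at [0.245, 0.602, 0.216] pointing down, gripper open.
Joint ranges: [-2.58, 2.58], [-0.38, 2.09], [-1.3, 1.39], [0.25, 2.4], [-1.5, 4.64], [0.08, 2.09], [-2.65, 2.65]. Speed limits (rad/s): [2.22, 2.22, 2.79, 2.79, 3.14, 3.14, 3.14].

## Interface

Orientations are given as [roll, pitch, yaw] about the fixed x, y, z axes, in that order (R = Rz(yaw) Ry(pitch) Rx(roll)).
In Python, from station import monitor, optics, ctrl gives the robot as it stands.
- The arm moves only by the tool move_arm, never from a script. Its arguments are lists of equal length, an entry for each row: "offset": the shift along the tool's x, y, z in m, a list of three; "rotation": the turn, a rotation vector about the tool's x, y, z in degrees, a list of three; "claw": the closure, from -1 (fully open) to 1 (shut), so that 0 is half open. A call has 1 to 20 rows; each row shifts and turns the commanded pose from where the row before left it, along the tool's axes as they then stand; what a row does not reach is not made up. A row lasts 1/8 s, in which the tool goes at most 62.5 mm and 10.7 degrees, less where a joint would pass 70% of its speed; a pose out of reach is approached as far as the arm can. A call is refused whole if a number of a shift passes 0.0625 or a number of a turn 10.7, either way. A call with a gripper value outside its range is refused whole. The fingers move at their own pace and stop on an object; the grip force is fixed at half the most. Time passes only in rows, so rows that do not move let the fingers close. It gives the time, the measured TCP pose, the force and the opening at its end, in the units of the state.
- monitor.read_state(): the state, without advancing time (a new reading comes with each control period).
- optics.read_camera(name): name is "side" or "top"; returns a dict with "color" (420x560x3 uint8, red, green, blue), "z_map" (420x560 float32, m along the optical axis (not along the pixel's ray), 0 where there is no reading), "fx", "fy", "cx", "cy" (pixels), "R" (3x3) and "t" (3): a world point X has camera coordinates R X + t. Camera axes: x right, y down, z forward; pixel columns grow to the right and rows downward; lengths in m; the calibration is good to about 2 mm. A picture is of the moment at which its call begins.
- ctrl.close_job(): hands the job in, once; it reports no verdict.
The state is a dict: "time_s": time; "qpos": joint angles; "qvel": joint speeds; "effort": joint torques, N m; "tool_pos": TCP position; "tool_rot": TCP orientation; "force": force on the tool from outside, world axes, zero at the start; "ft_torque": the same for the moment, N m; "width": finger opening in m.
Only numpy, scipy, OpenCV 4.12 (cv2) and the standard library are available. Lean on these libraries where they do the work, as an engineer would, in place of code of your own. Each camera call takes 0.05 s, during which the arm holds its last target.

## Working session

There is one attempt and no reset: what is moved stays moved. The work goes in short steps, Python scripts to look and compute and a tool call to move; the robot and the scene stay as the last step left them, time stands still between calls to the robot, and variables do not carry over. Pictures are saved under pics/ and viewed, and the job is handed in when it is done.

Besides the shell and the picture viewer there is one more tool, called after ">>>" as a command line: name --argument value ..., lists and objects as JSON in quotes. move_arm: Moves the arm, as the interface text tells. Its arguments: {"type":"object","properties":{"offset":{"type":"array"},"rotation":{"type":"array"},"claw":{"type":"array"}},"required":["offset","rotation","claw"]}

```bash
ls; mkdir -p pics; python3 - <<'E'
from station import monitor, optics, ctrl
import cv2,numpy as np
s=monitor.read_state(); print(s)
for n in ("side","top"):
    c=optics.read_camera(n)
    np.savez(f"pics/{n}0.npz",**c)
    cv2.imwrite(f"pics/{n}0.png",cv2.cvtColor(c["color"],cv2.COLOR_RGB2BGR))
    print(n,c["fx"],c["fy"],c["cx"],c["cy"],c["R"],c["t"],-c["R"].T@c["t"])
E
```

```text
pics
{'time_s': 0.0, 'qpos': array([-1.28420758,  0.333913  ,  0.03984127,  1.46623993, -0.0133862 ,
        1.34327999, -0.05850777]), 'qvel': array([-5.02929106e-04,  5.81788878e-04, -1.93381663e-04, -3.10250648e-04,
       -2.01025038e-03,  1.76300905e-04, -9.25114811e-05]), 'effort': array([ 1.68618203e-04, -6.56376243e+01,  1.33521795e+00, -4.03799987e+01,
       -5.97582478e-02,  4.51669190e-02,  1.33543786e-04]), 'tool_pos': array([0.2444286 , 0.60179624, 0.21527281]), 'tool_rot': array([-3.14002175e+00,  1.10194004e-04,  2.75581327e+00]), 'force': array([-0.30174789,  0.12754533, -0.83820641]), 'ft_torque': array([-0.03899433, -0.0191109 ,  0.0369821 ]), 'width': 0.08687436715161881}
side 464.13742344524474 464.13742344524474 272.7085726081036 210.20201554439078 [[-0.99158532 -0.1280521  -0.01900561]
 [-0.05619765  0.55805056 -0.82790181]
 [ 0.11662066 -0.81986721 -0.56055097]] [0.56224847 0.04755257 1.01951626] [0.44129301 0.88132831 0.62154556]
top 536.5331023560423 536.5331023560423 282.43966103230605 223.4989882489172 [[-0.02896509 -0.99957305 -0.00383991]
 [-0.98493821  0.0291957  -0.17042398]
 [ 0.17046333 -0.00115427 -0.98536335]] [0.10303099 0.54681241 1.01033351] [0.36933593 0.08818863 1.08913119]
```

View pics/side0.png

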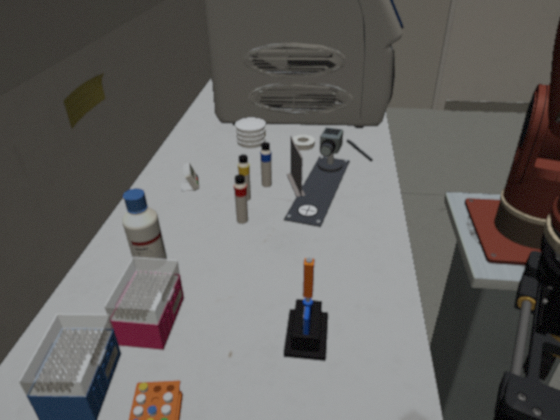

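View pics/top0.png

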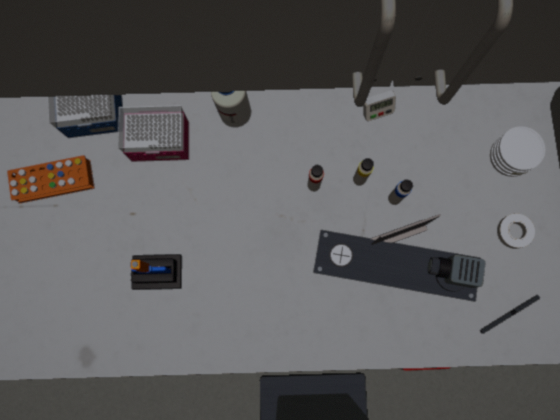

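The side view shows the mirror with its orange handle (308,278) in the black stand, the red vial (241,200), yellow (244,177), blue (266,165), the cross (308,210) and the camera (330,143). The top view shows the same items: mirror (150,268), cross (341,255), camera (455,269), red vial (316,175).

```bash
cat > h.py <<'E'
import numpy as np,cv2
def load(n): return dict(np.load(f"pics/{n}.npz"))
def cloud(c):
    h,w=c["z_map"].shape
    u,v=np.meshgrid(np.arange(w),np.arange(h))
    z=c["z_map"]
    P=np.stack([(u-c["cx"])/c["fx"]*z,(v-c["cy"])/c["fy"]*z,z],-1)
    return (P-c["t"])@c["R"]
def proj(c,X):
    p=np.atleast_2d(X)@c["R"].T+c["t"]
    return np.c_[p[:,0]/p[:,2]*c["fx"]+c["cx"],p[:,1]/p[:,2]*c["fy"]+c["cy"]]
def ray(c,u,v,z):
    d=c["R"].T@np.array([(u-c["cx"])/c["fx"],(v-c["cy"])/c["fy"],1.]); o=-c["R"].T@c["t"]
    return o+d*(z-o[2])/d[2]
E
python3 - <<'E'
from h import *
t=load("top0");s=load("side0")
def crop(c,x0,x1,y0,y1,k,n,g=1.6):
    im=cv2.cvtColor(c["color"][y0:y1,x0:x1],cv2.COLOR_RGB2BGR)
    im=np.clip(im*g,0,255).astype(np.uint8)
    cv2.imwrite(n,cv2.resize(im,None,fx=k,fy=k,interpolation=cv2.INTER_CUBIC))
crop(t,290,490,150,310,4,"pics/t_st.png")
crop(t,110,210,230,310,6,"pics/t_mi.png")
crop(s,220,380,120,240,5,"pics/s_st.png")
crop(s,260,360,240,370,4,"pics/s_mi.png")
Pt=cloud(t);Ps=cloud(s)
for (u,v) in [(341,255),(316,172),(366,164),(404,186),(150,268),(135,265),(470,270),(440,267)]: print("top",u,v,Pt[v,u].round(4), t["z_map"][v,u])
for (u,v) in [(308,210),(308,270),(308,290),(241,190),(244,170),(266,160),(330,145)]: print("side",u,v,Ps[v,u].round(4))
E
```

```text
top 341 255 [ 0.4885 -0.03    0.0052] 1.0885016
top 316 172 [0.6328 0.0216 0.119 ] 1.0009178
top 366 164 [ 0.6458 -0.0726  0.1176] 1.0046175
top 404 186 [ 0.6012 -0.1406  0.1185] 0.99625635
top 150 268 [0.4659 0.3379 0.0836] 1.0070405
top 135 265 [0.4634 0.3418 0.1718] 0.9195916
top 470 270 [ 0.4425 -0.2513  0.1122] 0.9755016
top 440 267 [ 0.4503 -0.2     0.103 ] 0.9858542
side 308 210 [ 0.4865 -0.0282  0.006 ]
side 308 270 [0.4651 0.3515 0.154 ]
side 308 290 [0.4641 0.3514 0.1128]
side 241 190 [0.6309 0.0334 0.0905]
side 244 170 [ 0.6407 -0.057   0.0896]
side 266 160 [ 0.5994 -0.1323  0.0783]
side 330 145 [ 0.4438 -0.1919  0.0972]
```

View pics/t_st.png

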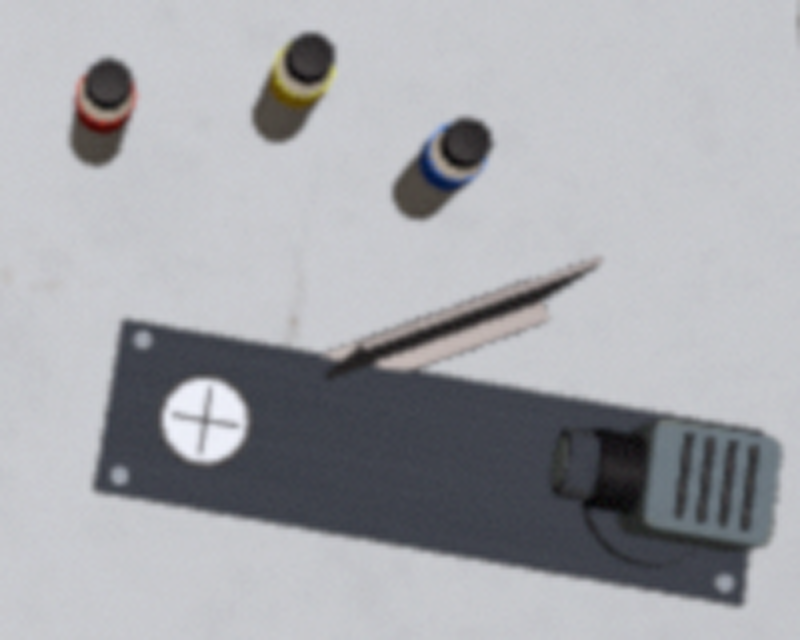

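View pics/t_mi.png

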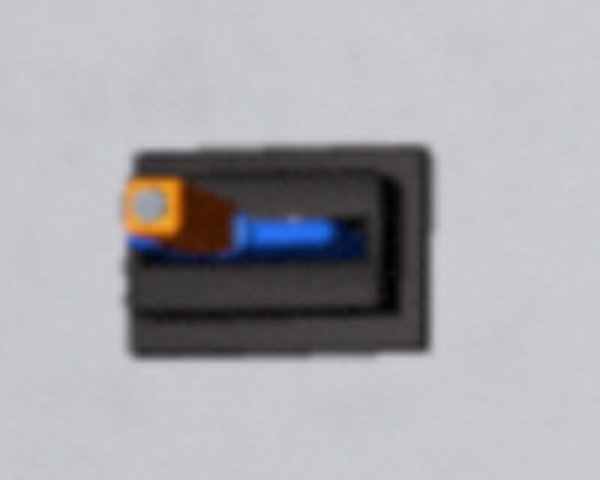

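View pics/s_st.png

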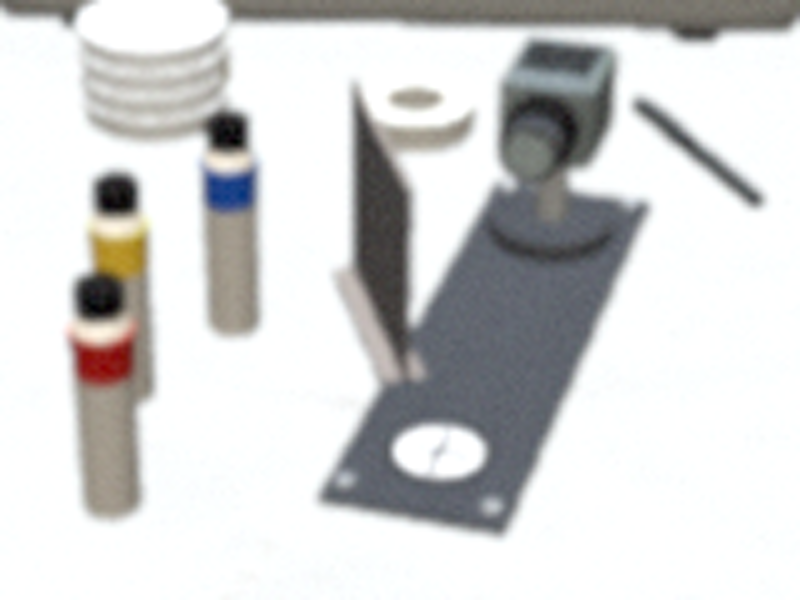

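View pics/s_mi.png

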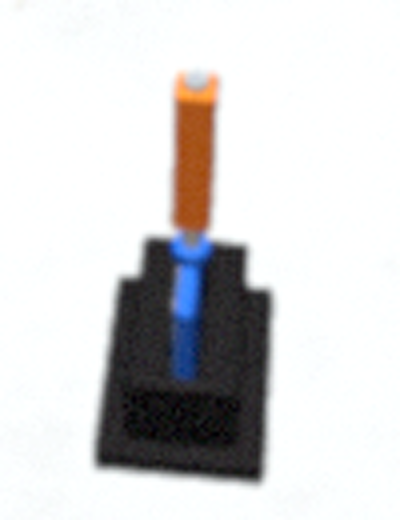

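```bash
python3 - <<'E'
from h import *
for n in ("top0","side0"):
    c=load(n); P=cloud(c); rgb=c["color"].astype(int); ok=c["z_map"]>0
    hsv=cv2.cvtColor(c["color"],cv2.COLOR_RGB2HSV)
    print(n)
    # table level
    m=ok&(abs(P[...,0]-0.55)<.05)&(abs(P[...,1]-0.2)<.05); print(" table z",np.median(P[m][:,2]).round(4))
    for nm,(x,y) in dict(red=(.633,.025),yel=(.645,-.068),blu=(.601,-.137)).items():
        d=np.hypot(P[...,0]-x,P[...,1]-y)
        m=ok&(d<.03)&(P[...,2]>.03); q=P[m]; top=q[q[:,2]>.116]
        # fit circle by known radius on side-surface points below .105
        s=q[(q[:,2]<.095)]
        from scipy.optimize import least_squares
        f=least_squares(lambda p:np.hypot(s[:,0]-p[0],s[:,1]-p[1])-.014,[x,y],loss="soft_l1",f_scale=.002)
        print(" ",nm,"captop",top.mean(0).round(4),len(top),"cyl",f.x.round(4),len(s))
    # cross disc: bright pixels on the plate
    x0,y0=.4875,-.029
    d=np.hypot(P[...,0]-x0,P[...,1]-y0)
    m=ok&(d<.03)&(rgb.sum(-1)>(rgb[ok&(d<.03)].sum(-1).max()*.6))
    vv,uu=np.nonzero(m); print("  disc",len(uu),uu.mean(),vv.mean(),ray(c,uu.mean(),vv.mean(),.007).round(4))
    # plate
    m=ok&(P[...,2]>.0)&(P[...,2]<.015)&(rgb.max(-1)<(75 if n=="top0" else 110))&(abs(P[...,0]-.46)<.1)&(P[...,1]<.04)&(P[...,1]>-.31)
    m=m.astype(np.uint8); m=cv2.morphologyEx(m,cv2.MORPH_OPEN,np.ones((3,3)))
    k,l,st,_=cv2.connectedComponentsWithStats(m); i=1+st[1:,4].argmax(); vv,uu=np.nonzero(l==i)
    X=np.array([ray(c,u,v,.006)[:2] for u,v in zip(uu,vv)]).astype(np.float32)
    print("  plate rect",cv2.minAreaRect(X*1000))
    # shield
    m=ok&(P[...,2]>.03)&(P[...,0]>.47)&(P[...,0]<.56)&(P[...,1]<-.05)&(P[...,1]>-.23)
    q=P[m]
    if len(q)>20:
        vx=cv2.fitLine(q[:,:2].astype(np.float32),cv2.DIST_HUBER,0,.01,.01).ravel(); print("  shield ang",np.degrees(np.arctan2(vx[1],vx[0])),vx[2:],len(q))
    # camera body top
    m=ok&(P[...,2]>.107)&(abs(P[...,0]-.443)<.06)&(abs(P[...,1]+.25)<.08)
    q=P[m]; print("  cam body",q.mean(0).round(4),cv2.minAreaRect((q[:,:2]*1000).astype(np.float32)))
    # handle
    m=ok&(hsv[...,0]<18)&(hsv[...,1]>150)&(abs(P[...,0]-.465)<.05)&(abs(P[...,1]-.345)<.06)&(P[...,2]>.09)
    q=P[m]; tp=q[q[:,2]>.16]
    print("  handle",len(q),q.mean(0).round(4),q.min(0).round(4),q.max(0).round(4),"top",tp.mean(0).round(4),len(tp),cv2.minAreaRect((tp[:,:2]*1000).astype(np.float32)))
    # stand
    m=ok&(P[...,2]>.002)&(P[...,2]<.06)&(rgb.max(-1)<(75 if n=="top0" else 100))&(abs(P[...,0]-.463)<.08)&(abs(P[...,1]-.34)<.1)
    q=P[m]; print("  stand",len(q),cv2.minAreaRect((q[:,:2]*1000).astype(np.float32)),np.percentile(q[:,2],[5,50,95]).round(3))
    # blue head
    m=ok&(hsv[...,0]>100)&(hsv[...,0]<130)&(hsv[...,1]>150)&(abs(P[...,0]-.463)<.05)&(abs(P[...,1]-.34)<.07)&(P[...,2]>.03)
    q=P[m]; print("  head",len(q),q.mean(0).round(4),q.min(0).round(4),q.max(0).round(4),cv2.minAreaRect((q[:,:2]*1000).astype(np.float32)))
E
```

```text
top0
 table z 0.0004
  red captop [0.6115 0.0252 0.6244] 3949 cyl [0.6372 0.0198] 115
  yel captop [ 0.6462 -0.0749  0.1191] 110 cyl [ 0.647  -0.0753] 129
  blu captop [ 0.6107 -0.1357  0.6137] 4386 cyl [ 0.6039 -0.1459] 138
  disc 352 340.8863636363636 254.7159090909091 [ 0.4889 -0.0296  0.007 ]
  plate rect ((465.2732849121094, -141.3563995361328), (327.361328125, 88.23818969726562), 78.18659210205078)
  shield ang -72.469666 [ 0.5272286  -0.15019801] 362
  cam body [ 0.4426 -0.2483  0.1103] ((443.00445556640625, -248.7412567138672), (58.30693054199219, 51.086151123046875), 76.76876068115234)
  handle 118 [0.4641 0.3383 0.1456] [0.4576 0.3348 0.1097] [0.4729 0.3503 0.1719] top [0.4651 0.3406 0.166 ] 39 ((465.68792724609375, 342.86248779296875), (14.414963722229004, 14.874738693237305), 0.3940121829509735)
  stand 1437 ((465.7435302734375, 342.8780517578125), (69.34664154052734, 100.1177978515625), 0.02828361839056015) [0.009 0.032 0.049]
  head 137 [0.4641 0.3283 0.0644] [0.4586 0.3017 0.0306] [0.4775 0.38   0.0866] ((463.7104797363281, 339.658203125), (13.505675315856934, 79.57938
[... 461 characters left out ...]
66194 [ 0.528737   -0.14599234] 404
  cam body [ 0.4414 -0.2442  0.109 ] ((442.9168701171875, -245.19046020507812), (56.909183502197266, 46.60148620605469), 76.05658721923828)
  handle 255 [0.4645 0.3515 0.1362] [0.4587 0.3444 0.0999] [0.4704 0.3539 0.1671] top [0.4648 0.3504 0.1639] 41 ((464.7995910644531, 348.8623046875), (8.031695365905762, 11.604148864746094), 85.94717407226562)
  stand 2051 ((464.5899658203125, 344.7134094238281), (102.10397338867188, 68.73350524902344), 89.17568969726562) [0.008 0.028 0.046]
  head 209 [0.4642 0.3606 0.0653] [0.449  0.3056 0.0317] [0.4756 0.3834 0.0838] ((463.5577392578125, 345.7071228027344), (19.670888900756836, 78.43120574951172), 7.030338764190674)
```

```bash
python3 - <<'E'
from h import *
t=load("top0");s=load("side0")
for c,(x0,x1,y0,y1),n in ((t,(125,170,250,285),"zt"),(s,(290,328,290,345),"zs")):
    im=cv2.cvtColor(c["color"][y0:y1,x0:x1],cv2.COLOR_RGB2BGR)
    im=np.clip(im*1.5,0,255).astype(np.uint8)
    k=min(790//(x1-x0),590//(y1-y0)); cv2.imwrite(f"pics/{n}.png",cv2.resize(im,None,fx=k,fy=k,interpolation=cv2.INTER_NEAREST))
E
```

```text
(no output)
```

View pics/zt.png

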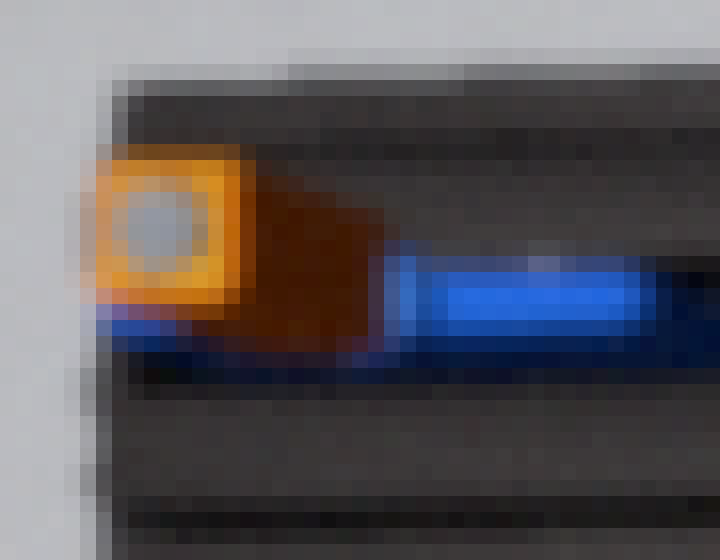

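View pics/zs.png

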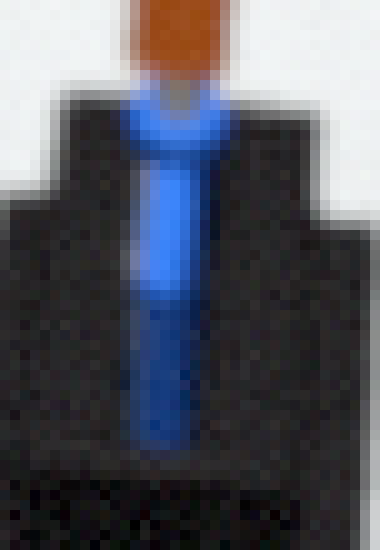

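Glass faces +x: a grey edge shows at (540,260) in the top zoom and on the left edge in the side zoom. Positions: mirror at about (0.465, 0.3435), cross at (0.4885, −0.0295), red vial at (0.637, 0.020), camera direction −101.9°. The glass normal therefore has to be at about −41.8°. I'll move above the handle and turn so the jaws lie along x.

>>> move_arm --offset '[[-0.0302,-0.0156,0],[-0.0302,-0.0156,0],[-0.0302,-0.0156,0],[-0.0302,-0.0156,0],[-0.0302,-0.0156,0],[-0.0302,-0.0156,0],[-0.0302,-0.0156,0],[-0.0302,-0.0156,0],[-0.0302,-0.0156,0],[-0.0302,-0.0156,0],[0,0,0],[0,0,0],[0,0,0],[0,0,0],[0,0,0],[0,0,0],[0,0,0],[0,0,0],[0,0,0],[0,0,0]]' --rotation '[[0,0,0],[0,0,0],[0,0,0],[0,0,0],[0,0,0],[0,0,0],[0,0,0],[0,0,0],[0,0,0],[0,0,0],[0,0,8.5],[0,0,8.5],[0,0,8.5],[0,0,8.5],[0,0,8.5],[0,0,8.5],[0,0,8.5],[0,0,8.4],[0,0,0],[0,0,0]]' --claw '[-1,-1,-1,-1,-1,-1,-1,-1,-1,-1,-1,-1,-1,-1,-1,-1,-1,-1,-1,-1]'

```text
time_s: 2.6
tool_pos: [0.4655, 0.344, 0.2159]
tool_rot: [-3.141, 0.0, 1.574]
force: [-0.0, 1.4, 0.4]
width: 0.0872
```

```bash
python3 - <<'E'
from station import monitor, optics
from h import *
s=monitor.read_state(); print(s["tool_pos"],np.degrees(s["tool_rot"]),s["qpos"].round(3),s["time_s"])
for n in ("side","top"):
    c=optics.read_camera(n); np.savez(f"pics/{n}1.npz",**c)
    x0,x1,y0,y1=(230,390,180,340) if n=="side" else (80,240,200,320)
    im=np.clip(c["color"][y0:y1,x0:x1,::-1]*1.3,0,255).astype(np.uint8)
    cv2.imwrite(f"pics/{n}1.png",cv2.resize(im,None,fx=3.7,fy=3.7,interpolation=cv2.INTER_CUBIC))
E
```

```text
[0.46552857 0.34397756 0.21593067] [-1.79982065e+02  2.00302527e-02  9.01905622e+01] [-1.006  0.19   0.337  1.659 -0.065  1.304 -0.654] 2.6
```

View pics/side1.png

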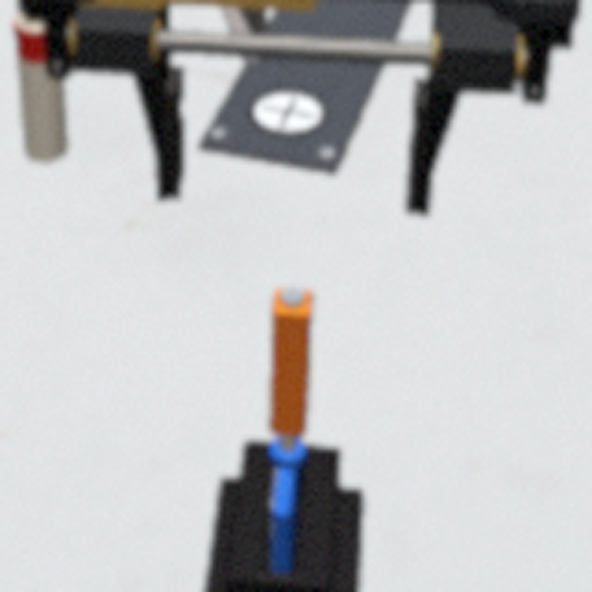

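The fingertips (168 and 418) straddle the handle (290). Next I lower 81 mm and close.

>>> move_arm --offset '[[0,0,0.0162],[0,0,0.0162],[0,0,0.0162],[0,0,0.0162],[0,0,0.0162],[0,0,0],[0,0,0],[0,0,0],[0,0,0],[0,0,0],[0,0,0],[0,0,0],[0,0,0]]' --rotation '[[0,0,0],[0,0,0],[0,0,0],[0,0,0],[0,0,0],[0,0,0],[0,0,0],[0,0,0],[0,0,0],[0,0,0],[0,0,0],[0,0,0],[0,0,0]]' --claw '[-1,-1,-1,-1,-1,-1,0,0.4,1,1,1,1,1]'

```text
time_s: 4.32
tool_pos: [0.4657, 0.344, 0.1351]
tool_rot: [-3.142, 0.0, 1.571]
force: [-0.1, 0.9, 0.1]
width: 0.0249
```

```bash
cat > snap.py <<'E'
import sys
from station import monitor, optics
from h import *
def snap(k,boxes):
    s=monitor.read_state(); print(s["tool_pos"],np.degrees(s["tool_rot"]),s["width"],s["force"],s["time_s"])
    for n in ("side","top"):
        c=optics.read_camera(n); np.savez(f"pics/{n}{k}.npz",**c)
        x0,x1,y0,y1=boxes[n]; f=min(800/(x1-x0),600/(y1-y0))
        im=np.clip(c["color"][y0:y1,x0:x1,::-1]*1.3,0,255).astype(np.uint8)
        cv2.imwrite(f"pics/{n}{k}.png",cv2.resize(im,None,fx=f,fy=f,interpolation=cv2.INTER_CUBIC)[:600,:800])
E
python3 -c "
from snap import *
snap(2,dict(side=(250,370,230,360),top=(80,240,200,320)))"
```

```text
[0.46568577 0.34401182 0.13514854] [-1.79999504e+02  1.05680269e-03  8.99917710e+01] 0.024902943295589394 [-0.05723812  0.91667705  0.1337209 ] 4.325
```

View pics/side2.png

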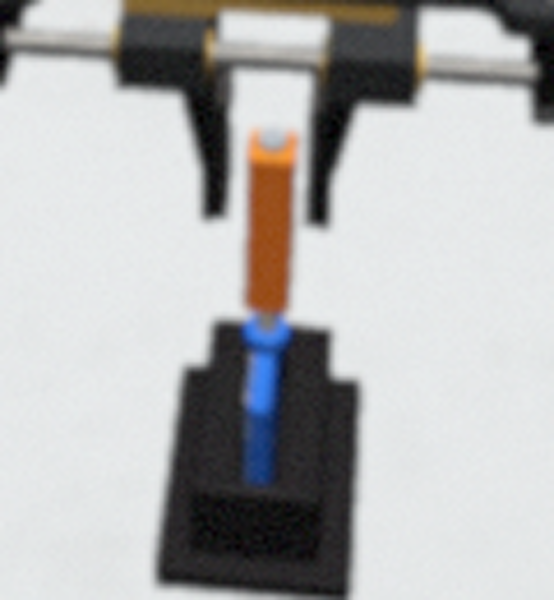

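The fingers (215 and 318) are still closing on the handle (270), with the opening at 25 mm.

>>> move_arm --offset '[[0,0,0],[0,0,0],[0,0,0],[0,0,0],[0,0,0],[0,0,0]]' --rotation '[[0,0,0],[0,0,0],[0,0,0],[0,0,0],[0,0,0],[0,0,0]]' --claw '[1,1,1,1,1,1]'

```text
time_s: 5.18
tool_pos: [0.4657, 0.344, 0.1352]
tool_rot: [-3.142, 0.0, 1.571]
force: [-0.7, -0.6, 0.8]
width: 0.0158
```

```bash
python3 -c "
from snap import *
snap(3,dict(side=(250,370,230,360),top=(80,240,200,320)))"
```

```text
[0.46568126 0.34400342 0.13516277] [-1.79999338e+02  2.32870075e-03  8.99912727e+01] 0.015755899671489736 [-0.70608203 -0.63810898  0.82629917] 5.175
```

View pics/side3.png

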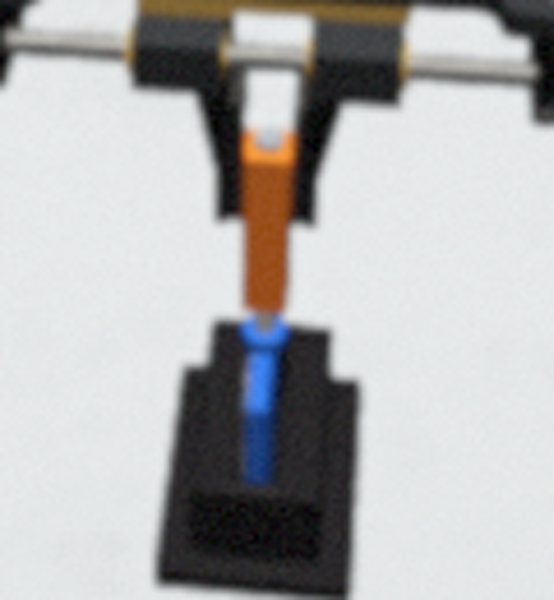

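The handle is held (opening 15.8 mm). I lift straight up, 90 mm in total.

>>> move_arm --offset '[[0,0,-0.005],[0,0,-0.008],[0,0,-0.01],[0,0,-0.01],[0,0,-0.01],[0,0,-0.01],[0,0,-0.01],[0,0,-0.01],[0,0,-0.01],[0,0,-0.007],[0,0,0],[0,0,0]]' --rotation '[[0,0,0],[0,0,0],[0,0,0],[0,0,0],[0,0,0],[0,0,0],[0,0,0],[0,0,0],[0,0,0],[0,0,0],[0,0,0],[0,0,0]]' --claw '[1,1,1,1,1,1,1,1,1,1,1,1]'

```text
time_s: 6.78
tool_pos: [0.4655, 0.3439, 0.2248]
tool_rot: [-3.141, 0.0, 1.571]
force: [-0.1, -0.3, -1.3]
width: 0.0157
```

```bash
python3 -c "
from snap import *
snap(4,dict(side=(230,390,200,360),top=(80,240,200,320)))"
```

```text
[0.46553377 0.34389163 0.22479401] [-1.79975219e+02  2.40961388e-02  8.99914026e+01] 0.015683999315853518 [-0.08938848 -0.34880037 -1.32072534] 6.775
```

View pics/side4.png

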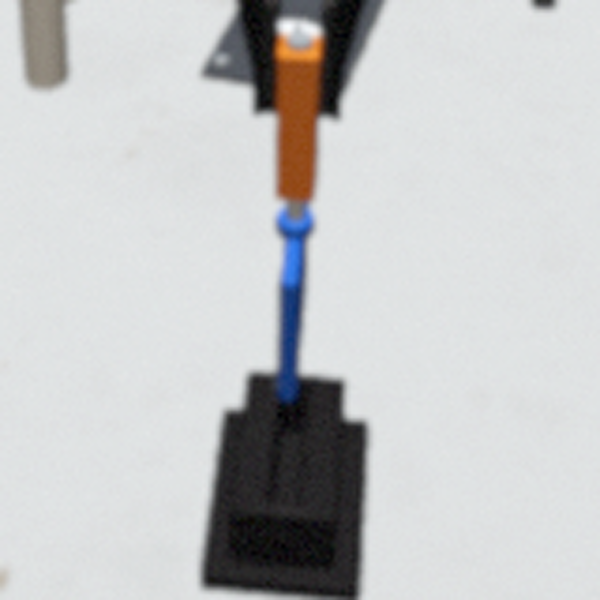

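View pics/top4.png

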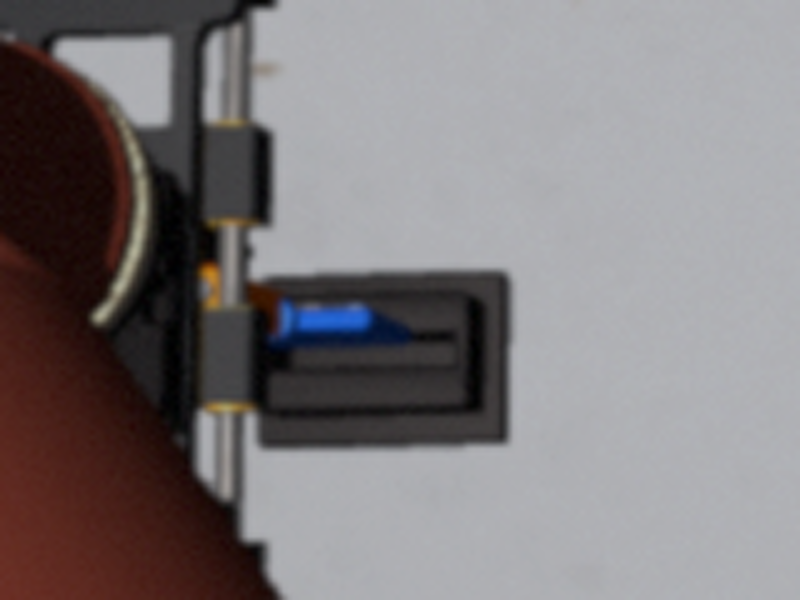

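The mirror is free of the stand and hangs straight. I move over the cross at this height and turn.

>>> move_arm --offset '[[-0.015,0.0008,0],[-0.031,0.0016,0],[-0.031,0.0016,0],[-0.031,0.0016,0],[-0.031,0.0016,0],[-0.031,0.0016,0],[-0.031,0.0016,0],[-0.031,0.0016,0],[-0.031,0.0016,0],[-0.031,0.0016,0],[-0.031,0.0016,0],[-0.031,0.0016,0],[-0.014,0.0009,0],[0,0,0],[0,0,0],[0,0,0],[0,0,0],[0,0,0],[0,0,0],[0,0,0]]' --rotation '[[0,0,0],[0,0,0],[0,0,0],[0,0,0],[0,0,0],[0,0,0],[0,0,0],[0,0,0],[0,0,0],[0,0,0],[0,0,0],[0,0,0],[0,0,0],[0,0,7],[0,0,7],[0,0,7],[0,0,7],[0,0,7],[0,0,6.8],[0,0,0]]' --claw '[1,1,1,1,1,1,1,1,1,1,1,1,1,1,1,1,1,1,1,1]'

```text
time_s: 9.38
tool_pos: [0.4847, -0.0257, 0.225]
tool_rot: [-3.141, 0.0, 0.842]
force: [0.1, -0.3, -1.3]
width: 0.0157
```

```bash
python3 -c "
from snap import *
snap(5,dict(side=(200,380,100,240),top=(260,480,130,300)))"
```

```text
[ 0.48472474 -0.02573777  0.22502832] [-1.79980133e+02  1.26448193e-03  4.82556408e+01] 0.01573825168099061 [ 0.0685174  -0.2960032  -1.30947535] 9.375
```

View pics/side5.png

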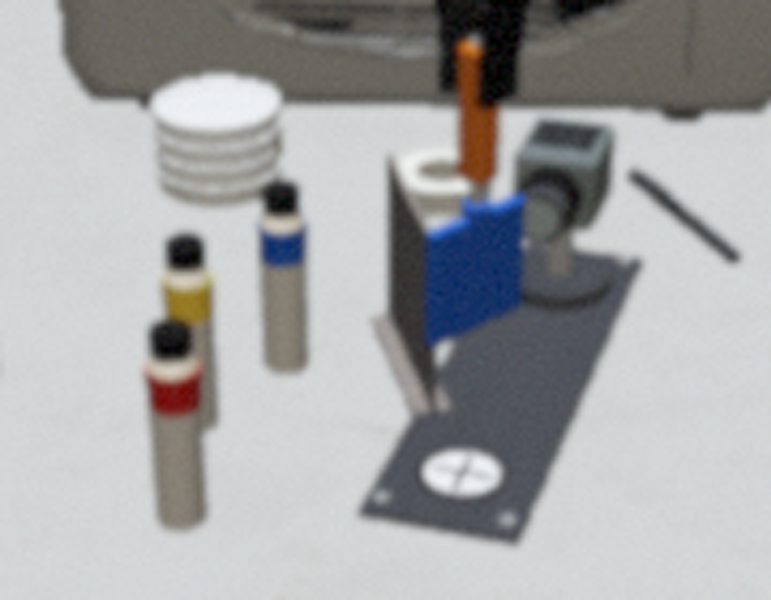

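View pics/top5.png

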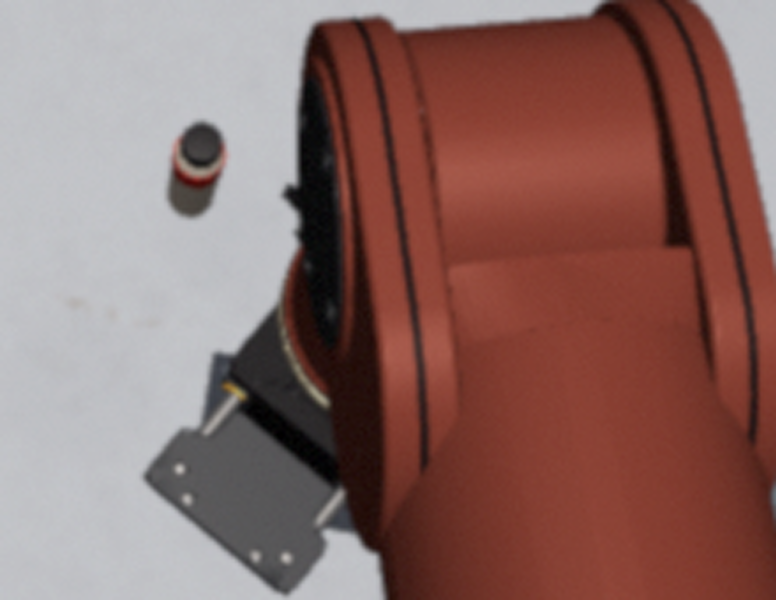

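The side view shows the plain blue back at (475,270), so the glass faces the camera and shield side as intended, above the cross (462,472). Next I lower 50 mm.

>>> move_arm --offset '[[0,0,0.008],[0,0,0.01],[0,0,0.01],[0,0,0.01],[0,0,0.008],[0,0,0.0038],[0,0,0],[0,0,0]]' --rotation '[[0,0,0],[0,0,0],[0,0,0],[0,0,0],[0,0,0],[0,0,0],[0,0,0],[0,0,0]]' --claw '[1,1,1,1,1,1,1,1]'

```text
time_s: 10.48
tool_pos: [0.4852, -0.026, 0.1757]
tool_rot: [3.141, -0.0, 0.841]
force: [0.2, 0.3, -1.5]
width: 0.0158
```

```bash
cat > meas.py <<'E'
from h import *
def meas(k):
    c=load(f"side{k}"); P=cloud(c); ok=c["z_map"]>0
    hsv=cv2.cvtColor(c["color"],cv2.COLOR_RGB2HSV)
    near=ok&(abs(P[...,0]-.486)<.06)&(abs(P[...,1]+.028)<.06)
    m=near&(hsv[...,0]>100)&(hsv[...,0]<130)&(hsv[...,1]>150)&(P[...,2]<.115)
    me=cv2.erode(m.astype(np.uint8),np.ones((3,3)))>0
    q=P[me]; cc=q.mean(0); n=np.linalg.svd(q-cc)[2][2]; n*=np.sign(n[0])
    r=(q-cc)@n; g=abs(r)<.003; q=q[g]; cc=q.mean(0); n=np.linalg.svd(q-cc)[2][2]; n*=np.sign(n[0])
    print("head n",len(q),n.round(4),"yaw",np.degrees(np.arctan2(n[1],n[0])).round(2),"pitch(up)",np.degrees(np.arcsin(n[2])).round(2),"rms",((q-cc)@n).std(),"centre",cc.round(4))
    # silhouette corners via approx of full mask
    mk=m.astype(np.uint8)
    cn=max(cv2.findContours(mk,cv2.RETR_EXTERNAL,cv2.CHAIN_APPROX_NONE)[0],key=cv2.contourArea)
    ap=cv2.approxPolyDP(cn,2.5,True)[:,0]; 
    o=-c["R"].T@c["t"]
    for u,v in ap:
        d=c["R"].T@np.array([(u-c["cx"])/c["fx"],(v-c["cy"])/c["fy"],1]); X=o+d*((cc-o)@n)/(d@n); 
        print("  corner",u,v,X.round(4))
    h=near&(hsv[...,0]<18)&(hsv[...,1]>150)&(P[...,2]>.12); q=P[h]; print("handle",len(q),q.mean(0).round(4),q.min(0).round(4),q.max(0).round(4))
    tb=ok&(abs(P[...,0]-.56)<.03)&(abs(P[...,1]-.05)<.03); print("table z",np.median(P[tb][:,2]))
E
python3 -c "
from snap import *; from meas import *
snap(6,dict(side=(200,380,100,240),top=(260,480,130,300)))
meas(6)"
```

```text
[ 0.48518281 -0.0259677   0.17567265] [ 1.79980972e+02 -2.27592617e-02  4.81968357e+01] 0.015824981574083984 [ 0.20103754  0.32694701 -1.54319327] 10.475
head n 337 [ 7.420e-01 -6.704e-01 -3.000e-04] yaw -42.09 pitch(up) -0.02 rms 0.0011110345101246221 centre [ 0.4851 -0.0197  0.0866]
  corner 320 167 [ 0.4631 -0.0441  0.1139]
  corner 299 175 [0.5066 0.0041 0.1182]
  corner 300 198 [0.5038 0.0011 0.0571]
  corner 319 188 [ 0.4633 -0.0438  0.0587]
handle 1102 [0.4816 0.0041 0.3863] [ 0.4466 -0.0761  0.1399] [0.5451 0.028  0.4721]
table z -0.0018048380047777654
```

View pics/side6.png

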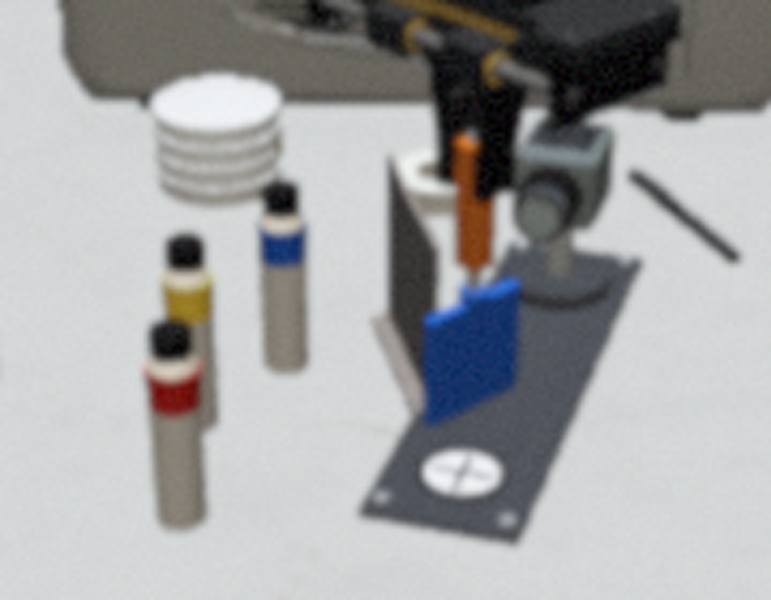

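```bash
cat > fit.py <<'E'
from h import *
from scipy.optimize import minimize
from scipy.spatial.transform import Rotation as Ro
def fit(k):
    c=load(f"side{k}"); P=cloud(c); ok=c["z_map"]>0
    hsv=cv2.cvtColor(c["color"],cv2.COLOR_RGB2HSV)
    near=ok&(abs(P[...,0]-.486)<.06)&(abs(P[...,1]+.028)<.06)
    blue=near&(hsv[...,0]>100)&(hsv[...,0]<130)&(hsv[...,1]>130)&(P[...,2]<.13)
    sub=lambda w:(np.array([[x,y,z] for x in (-w[0]/2,w[0]/2) for y in (-w[1]/2,w[1]/2) for z in (-w[2]/2,w[2]/2)])+[0,0,w[3]])
    box=sub((.008,.066,.066,0))
    S=6; x0,y0,W,H=285,140,50,75
    col=c["color"][y0:y0+H,x0:x0+W].astype(float)
    # soft blueness: projection of colour between background and blue
    b=np.clip((col[...,2]-col[...,0])/np.percentile((col[...,2]-col[...,0])[blue[y0:y0+H,x0:x0+W]],60),0,1)
    # ignore the neck region above the head: mask rows above by handle colour
    def render(p,bx):
        X=bx@Ro.from_euler("ZYX",[p[3],p[5],p[4]],degrees=True).as_matrix().T+p[:3]
        uv=(proj(c,X)-[x0,y0]+.5)*S
        m=np.zeros((H*S,W*S),np.uint8); cv2.fillConvexPoly(m,cv2.convexHull(np.round(uv*16).astype(np.int32)),255,lineType=cv2.LINE_AA,shift=4)
        return cv2.resize(m,(W,H),interpolation=cv2.INTER_AREA)/255.
    neck=sub((.02,.02,.02,.040)) 
    def cost(p):
        q=np.r_[p[0]*1e-3,p[1]*1e-3,p[2]*1e-3,p[3],p[4],0]
        w=1-render(q,neck)
        return (w*(render(q,box)-b)**2).sum()
    best=None
    for y0_ in (-42,):
        for r in (-3,0,3):
            o=minimize(cost,[485,-26,85,y0_,r],method="Nelder-Mead",options=dict(initial_simplex=np.array([485,-26,85,y0_,r])+np.vstack([np.zeros(5),np.diag([4,4,4,4,3])]),maxiter=1500,xatol=.02,fatol=1e-3))
            print(k,o.x.round(2),o.fun)
            if best is None or o.fun<best.fun: best=o
    for r in (-4,-2,0,2,4):
        o=minimize(lambda p:cost(np.r_[p,r]),best.x[:4],method="Nelder-Mead",options=dict(initial_simplex=best.x[:4]+np.vstack([np.zeros(4),np.diag([3,3,3,3])])))
        print("  roll",r,o.fun,o.x.round(1))
    # handle long-edge direction
    h=(hsv[...,0]<18)&(hsv[...,1]>150); h[:130]=0; h[170:]=0; h[:,:295]=0; h[:,325:]=0
    r=np.array([(v,np.nonzero(h[v])[0].min(),np.nonzero(h[v])[0].max()) for v in range(420) if h[v].any()]); print(r.T)
    ts=Ro.from_euler("z",best.x[3],degrees=True)
    for rl in (-2,0,2):
        A=Ro.from_euler("ZX",[best.x[3],rl],degrees=True).as_matrix()
        o3=best.x[:3]*1e-3
        print("  pred handle axis roll",rl,proj(c,np.array([o3+A@[-.0,0,.055],o3+A@[0,0,.087],o3+A@[0,0,.12]])).round(1).tolist())
    return best
if __name__=="__main__":
    import sys; fit(sys.argv[1])
    c=load("side0");P=cloud(c)
    rgb=c["color"].astype(int)
    d=np.hypot(P[...,0]-.4875,P[...,1]+.029)
    m=(d<.022)&(rgb.sum(-1)>500); print("disc depth",P[m].mean(0).round(4),m.sum())
E
python3 fit.py 6
```

```text
6 [ 4.8505e+02 -2.7840e+01  8.5190e+01 -3.8180e+01  3.2000e-01] 32.49930808943695
6 [ 4.8507e+02 -2.8330e+01  8.4950e+01 -3.8170e+01  9.0000e-02] 32.429608984390846
6 [484.8  -26.23  86.1  -37.45   1.2 ] 32.76523256583749
  roll -4 36.72996651188906 [484.4 -27.8  85.9 -38.7]
  roll -2 33.89023604149608 [484.7 -27.7  85.6 -39.2]
  roll 0 30.81839405571234 [486.2 -51.3  71.3 -39.9]
  roll 2 32.88808738558416 [484.8 -27.7  85.  -37.4]
  roll 4 36.218213682819346 [485.  -28.3  84.7 -36.8]
[[131 132 133 134 135 136 137 138 139 140 141 142 143 144 145 146 147 148
  149 150 151 152 153 154 155 156 157 158 159 160 161 162]
 [306 305 305 305 305 305 305 305 305 305 306 307 307 308 307 307 307 307
  307 307 308 308 308 308 308 308 308 308 308 308 309 310]
 [318 308 312 312 312 311 317 310 311 312 311 311 311 311 313 313 313 313
  313 313 313 313 313 313 313 313 313 313 313 313 311 310]]
  pred handle axis roll -2 [[309.5, 159.9], [309.5, 146.9], [309.6, 133.0]]
  pred handle axis roll 0 [[310.1, 159.6], [310.5, 146.4], [310.9, 132.3]]
  pred handle axis roll 2 [[310.7, 159.3], [311.4, 146.0], [312.2, 131.7]]
disc depth [ 0.4886 -0.0303  0.0053] 64
```

```bash
python3 - <<'E'
from h import *
from scipy.spatial.transform import Rotation as Ro
c=load("side6")
x0,x1,y0,y1=285,335,125,205;k=7
im=np.clip(c["color"][y0:y1,x0:x1,::-1]*1.6,0,255).astype(np.uint8)
im=cv2.resize(im,None,fx=k,fy=k,interpolation=cv2.INTER_NEAREST)
im2=im.copy()
A=Ro.from_euler("z",-42,degrees=True).as_matrix(); o=np.array([.4850,-.0280,.085])
def box(w,zc,col):
    X=np.array([[sx*w[0]/2,sy*w[1]/2,zc+sz*w[2]/2] for sx in(-1,1) for sy in(-1,1) for sz in(-1,1)])@A.T+o
    uv=((proj(c,X)-[x0,y0]+.5)*k).astype(int)
    for i in range(8):
        for j in range(i):
            if bin(i^j).count("1")==1: cv2.line(im2,tuple(map(int,uv[i])),tuple(map(int,uv[j])),col,1)
box((.016,.016,.07),.087,(0,255,0)); box((.008,.066,.066),0,(0,255,255))
cv2.imwrite("pics/z6.png",np.hstack([im,im2]))
E
```

```text
(no output)
```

View pics/z6.png

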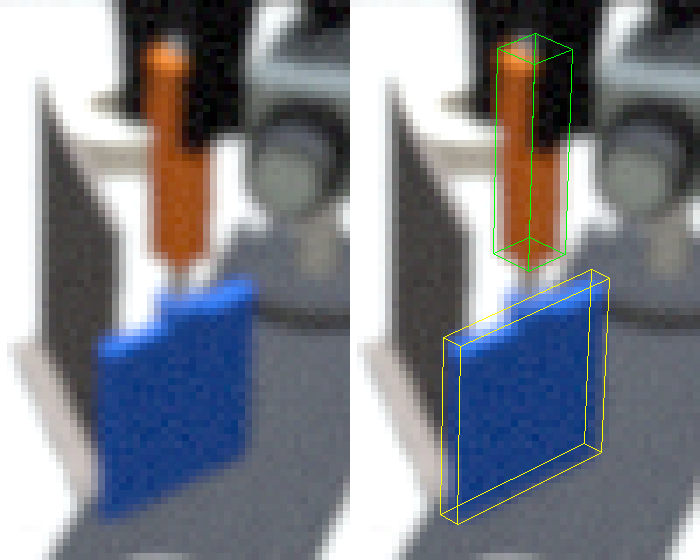

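```bash
cat > ov.py <<'E'
from h import *
from scipy.spatial.transform import Rotation as Ro
def ov(k,win,o,yaw,pitch,roll,out,sc,dz=-.0018):
    c=load(k); x0,x1,y0,y1=win
    im=np.clip(c["color"][y0:y1,x0:x1,::-1]*1.6,0,255).astype(np.uint8)
    im=cv2.resize(im,None,fx=sc,fy=sc,interpolation=cv2.INTER_NEAREST); im2=im.copy()
    A=Ro.from_euler("ZYX",[yaw,pitch,roll],degrees=True).as_matrix(); o=np.array(o)+[0,0,dz]
    for w,zc,col in (((.016,.016,.07),0,(0,255,0)),((.008,.066,.066),-.087,(0,255,255))):
        X=np.array([[sx*w[0]/2,sy*w[1]/2,zc+sz*w[2]/2] for sx in(-1,1) for sy in(-1,1) for sz in(-1,1)])@A.T+o
        uv=((proj(c,X)-[x0,y0]+.5)*sc).astype(int)
        for i in range(8):
            for j in range(i):
                if bin(i^j).count("1")==1: cv2.line(im2,tuple(map(int,uv[i])),tuple(map(int,uv[j])),col,1)
    cv2.imwrite(f"pics/{out}.png",np.hstack([im,im2])[:600,:800])
if __name__=="__main__":
    ov("side4",(285,335,200,315),(.4655,.3439,.2216),0,0,0,"z4",5)
    c=load("side0"); P=cloud(c); ok=(c["z_map"]>0)
    m=ok&(abs(P[...,2])<.01)&(P[...,0]>.35)&(P[...,0]<.75)&(abs(P[...,1]-.1)<.35)&(c["color"].min(-1)>120); q=P[m]
    A=np.c_[q[:,:2],np.ones(len(q))]; s=np.linalg.lstsq(A,q[:,2],rcond=None)[0]; print("table slope deg",np.degrees(s[:2]),s[2])
    # fit pitch in side4: head+handle slab in image vs plane
    for k in ("side4",):
        c=load(k);P=cloud(c);hsv=cv2.cvtColor(c["color"],cv2.COLOR_RGB2HSV)
        for nm,m in (("handle",(hsv[...,0]<18)&(hsv[...,1]>150)&(abs(P[...,0]-.4655)<.03)&(abs(P[...,1]-.35)<.03)&(P[...,2]>.17)&(P[...,2]<.26)),("head",(hsv[...,0]>100)&(hsv[...,0]<130)&(hsv[...,1]>150)&(abs(P[...,0]-.4655)<.03)&(abs(P[...,1]-.35)<.045)&(P[...,2]>.09)&(P[...,2]<.18))):
            q=P[m]; 
            # x centre per z bin
            for lo in np.arange(.095,.25,.01):
                b=q[(q[:,2]>=lo)&(q[:,2]<lo+.01)]
                if len(b)>5: print(nm,lo.round(3),len(b),b.mean(0).round(4),b[:,0].min().round(4),b[:,0].max().round(4))
E
python3 ov.py
```

```text
table slope deg [-0.00394786  0.03252508] -0.0017039060677759258
handle 0.185 26 [0.4653 0.3514 0.1916] 0.4601 0.4704
handle 0.195 45 [0.4655 0.3518 0.2001] 0.4602 0.4707
handle 0.205 47 [0.4651 0.3517 0.2106] 0.4592 0.4708
handle 0.215 48 [0.4654 0.3513 0.2203] 0.4594 0.4711
handle 0.225 57 [0.4655 0.3516 0.2305] 0.4585 0.4741
handle 0.235 74 [0.4659 0.3516 0.24  ] 0.4571 0.4741
handle 0.245 100 [0.4659 0.3505 0.2511] 0.4562 0.4743
head 0.105 22 [0.4649 0.3762 0.11  ] 0.4623 0.4685
head 0.115 12 [0.4652 0.3767 0.1199] 0.464 0.4671
head 0.125 10 [0.4649 0.3767 0.1305] 0.463 0.4659
head 0.135 17 [0.4645 0.3764 0.14  ] 0.4629 0.4662
head 0.145 18 [0.4646 0.376  0.1511] 0.4621 0.4665
head 0.155 31 [0.4638 0.3694 0.1619] 0.4619 0.4667
head 0.165 68 [0.4651 0.3566 0.1686] 0.4597 0.4706
```

View pics/z4.png

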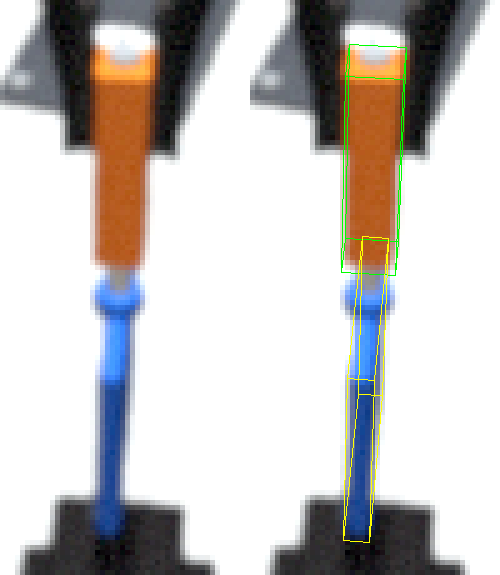

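```bash
cat > edge.py <<'E'
from h import *
from scipy.spatial.transform import Rotation as Ro
def edge(k,o,yawref):
    c=load(k); P=cloud(c); col=c["color"].astype(float); ok=c["z_map"]>0
    hsv=cv2.cvtColor(c["color"],cv2.COLOR_RGB2HSV)
    m=ok&(abs(P[...,0]-o[0])<.06)&(abs(P[...,1]-o[1])<.06)&(P[...,2]<.13)&(hsv[...,0]>100)&(hsv[...,0]<130)&(hsv[...,1]>170)
    Vf=np.median(hsv[...,2][m]); face=m&(abs(hsv[...,2].astype(int)-Vf)<25)
    fe=cv2.erode(face.astype(np.uint8),np.ones((3,3)))>0; q=P[fe]
    cc=q.mean(0); n=np.linalg.svd(q-cc)[2][2]; n*=np.sign(n[0]); r=(q-cc)@n
    print("face pts",len(q),"yaw",np.degrees(np.arctan2(n[1],n[0])),"pitch",np.degrees(np.arcsin(n[2])),"rms",r.std())
    # bootstrap
    rng=np.random.default_rng(0); ys=[]
    for _ in range(50):
        z=q[rng.integers(len(q),size=len(q))]; nn=np.linalg.svd(z-z.mean(0))[2][2]; nn*=np.sign(nn[0]); ys.append([np.degrees(np.arctan2(nn[1],nn[0])),np.degrees(np.arcsin(nn[2]))])
    print(" boot std",np.std(ys,0))
    vv,uu=np.nonzero(face); ul,ur=uu.min(),uu.max()
    pts=[]
    bl=col[...,2]-col[...,0]; B=np.median(bl[fe])
    for u in range(ul+3,ur-2):
        v=vv[uu==u].max()
        seg=bl[v-3:v+6,u]; base=bl[v+4:v+7,u].mean(); f=(seg-base)/(B-base)
        i=np.nonzero((f[:-1]>=.5)&(f[1:]<.5))[0]
        if len(i): i=i[0]; pts.append((u,v-3+i+(f[i]-.5)/(f[i]-f[i+1])))
    pts=np.array(pts); s=np.polyfit(pts[:,0],pts[:,1],1); rr=pts[:,1]-np.polyval(s,pts[:,0]); print("bottom edge slope",s[0],"rms",rr.std(),"at mid",np.polyval(s,309.5),len(pts))
    for yw in (-36,-38,-40,-42,-44):
      for rl in (0,):
        A=Ro.from_euler("ZX",[yw,rl],degrees=True).as_matrix()
        uv=proj(c,np.array([[-.004,-.033,-.120],[-.004,.033,-.120]])@A.T+np.array(o)+[0,0,-.0018])
        print("  pred",yw,rl,((uv[1]-uv[0])[1]/(uv[1]-uv[0])[0]).round(4), (uv[0,1]+(309.5-uv[0,0])*(uv[1]-uv[0])[1]/(uv[1]-uv[0])[0]).round(2),uv.round(1).tolist())
edge("side6",(.4852,-.0260,.1725),-42)
E
python3 edge.py
```

```text
face pts 322 yaw -42.0047248582566 pitch 0.24646132898737538 rms 0.0011903191751019455
 boot std [0.262304   0.23913157]
bottom edge slope -0.5022180809184567 rms 0.0519742492421948 at mid 194.44575189459087 16
  pred -36 0 -0.6253 195.6 [[319.3, 189.5], [301.0, 200.9]]
  pred -38 0 -0.5813 195.57 [[319.6, 189.7], [300.5, 200.8]]
  pred -40 0 -0.5406 195.54 [[320.0, 189.9], [300.1, 200.6]]
  pred -42 0 -0.5028 195.51 [[320.3, 190.1], [299.7, 200.4]]
  pred -44 0 -0.4675 195.49 [[320.6, 190.3], [299.3, 200.2]]
```

The depth plane and the bottom-edge slope both give a glass yaw of −42.0° (wanted about −41.7°) and tilt within about 0.3°. The glass seems 1–2 mm high, so I make a small trim and then settle.

>>> move_arm --offset '[[0,0,0.0015],[0,0,0],[0,0,0],[0,0,0],[0,0,0]]' --rotation '[[0,0,-0.2],[0,0,0],[0,0,0],[0,0,0],[0,0,0]]' --claw '[1,1,1,1,1]'

```text
time_s: 11.2
tool_pos: [0.485, -0.026, 0.1739]
tool_rot: [3.142, 0.0, 0.845]
force: [-0.3, -0.5, -1.9]
width: 0.0156
```

```bash
python3 - <<'E'
from snap import *
snap(7,dict(side=(200,380,100,240),top=(260,480,130,300)))
from edge import edge
s=monitor.read_state(); print(abs(s["qvel"]).max())
yaw=np.radians(np.degrees(s["tool_rot"][2])-90); p=s["tool_pos"]
n=np.array([np.cos(yaw),np.sin(yaw),0]); g=np.array([p[0],p[1],.085])+.005*n
C=np.array([.4885,-.0297,.085]); a=np.radians(-101.9); L=C+.16*np.array([np.cos(a),np.sin(a),0])
c=load("side7");P=cloud(c); from scipy.optimize import least_squares
for nm,x,y in (("red",.637,.02),("yel",.647,-.075),("blu",.6035,-.146)):
    d=np.hypot(P[...,0]-x,P[...,1]-y); q=P[(d<.03)&(P[...,2]>.03)&(P[...,2]<.095)]
    f=least_squares(lambda v:np.hypot(q[:,0]-v[0],q[:,1]-v[1])-.014,[x,y],loss="soft_l1",f_scale=.002).x
    V=np.r_[f,.085]; Vm=V-2*((V-g)@n)*n
    t=((g-L)@n)/((Vm-L)@n); h=L+t*(Vm-L)-g
    print(nm,f.round(4),"hit on glass along y mm",(h@np.array([-n[1],n[0],0])*1000).round(1))
hsv=cv2.cvtColor(c["color"],cv2.COLOR_RGB2HSV)
d=np.hypot(P[...,0]-.637,P[...,1]-.02)
m=(d<.03)&((hsv[...,0]<8)|(hsv[...,0]>172))&(hsv[...,1]>150); print("red band z",np.percentile(P[m][:,2],[2,50,98]).round(4))
print("glass centre",g.round(4),"cross",C)
E
```

```text
[ 0.48495136 -0.02599737  0.17386892] [1.79998916e+02 2.24306332e-03 4.83930956e+01] 0.015602903767869583 [-0.31513842 -0.4538764  -1.92107185] 11.2
face pts 322 yaw -42.0047248582566 pitch 0.24646132898737538 rms 0.0011903191751019455
 boot std [0.262304   0.23913157]
bottom edge slope -0.5022180809184567 rms 0.0519742492421948 at mid 194.44575189459087 16
  pred -36 0 -0.6253 195.6 [[319.3, 189.5], [301.0, 200.9]]
  pred -38 0 -0.5813 195.57 [[319.6, 189.7], [300.5, 200.8]]
  pred -40 0 -0.5406 195.54 [[320.0, 189.9], [300.1, 200.6]]
  pred -42 0 -0.5028 195.51 [[320.3, 190.1], [299.7, 200.4]]
  pred -44 0 -0.4675 195.49 [[320.6, 190.3], [299.3, 200.2]]
0.0011046350841207985
red [0.6366 0.0201] hit on glass along y mm -0.6
yel [ 0.6469 -0.0747] hit on glass along y mm -66.0
blu [ 0.6033 -0.1457] hit on glass along y mm -97.3
red band z [0.0765 0.0846 0.0926]
glass centre [ 0.4887 -0.0293  0.085 ] cross [ 0.4885 -0.0297  0.085 ]
```

View pics/side7.png

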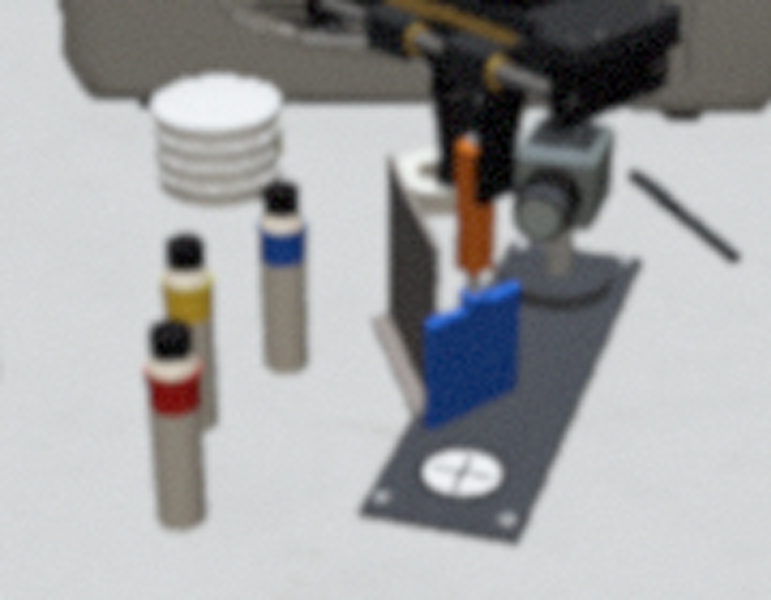

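The picture shows the mirror hanging upright over the cross, clear of the shield, with its back at (470,350). All three vials are still where they were. The computed ray to the red band meets the glass 0.6 mm from its middle. Handing in.

```bash
python3 -c "
from station import ctrl
print(ctrl.close_job())"
```

```text
the job is handed in; nothing more can be done
None
```

The job is handed in: the arm is holding the mirror still by its handle, upright over the ringed cross. The glass faces so that the station's camera should see the red band in the middle. It took about 11.2 s of the 35 s.

**Final pose checks**
- **Position:** the glass middle is within about 0.5 mm of the cross axis, going by the measured tool pose.
- **Angle:** the tool yaw puts the glass normal at −41.6°, against about −41.7° needed. Just before a final 0.2° trim, the depth image and the lower edge of the mirror's head each gave −42.0°. Tilt from vertical was within about 0.3°.
- **Reflection:** the line from lens to red band is calculated to meet the glass 0.6 mm from its middle. The yellow and blue bands fall off the glass.
- **Surroundings:** the vials are within about 0.5 mm of where they started, and the mirror hangs clear of the shield and the plate. No force reading between moves exceeded about 2 N.

**Checks that disagreed or were not made**
- **Yaw:** a rough outline fit gave −38°. I set it aside because the depth and edge measurements agreed with each other and with the tool.
- **Height:** the side camera reads the worktop about 1.8 mm low. The glass looked 1–2 mm high, so I lowered it 1.5 mm. Its height is good to about 2 mm.
- **After the trim:** I did not repeat the yaw and tilt image measurements; I relied on the tool pose and a look at the picture.
- **Camera view:** I could not see the station camera's own image, so the reflection is worked out from measured positions rather than seen.

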